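# Fingertip touch-off on three witness posts

## Task

Do the start-of-shift touch-off on the three loose metal witness posts: press the plunger of the shortest post, then of the middle one, then of the tallest, each lightly down until the black ring on its stem has sunk into the collar, and leave it down. Do not ram a plunger hard against its stop or press one before its turn, and do not pick up, push aside or knock over the posts or the other things on the bench.

Things in the scene. Friction and masses are not known exactly. Their poses are not given: they have to be found in the camera images.
- short_post: witness post, the shortest of three alike: bare metal, loose on the bench, 0.7 kg, round foot 64 mm across and 10 mm thick, column 30 mm, collar 38 mm across whose top is 28 mm above the bench, and out of it a friction-held plunger with a flat round head; 50 mm high in all with the plunger fully up. Origin: centre of its underside, z up
- short_top (a point): centre of the flat top of the short post's plunger head (head 29 mm across, 6 mm thick); moves down with the plunger
- short_plunger (a joint): how far the short post's plunger is pressed down, in m: 0 fully up, 0.014 at its hard stop; starts between 0 and 0.003. It yields to a steady 3 N or so and stays where it is left (no spring). The black ring on its 11 mm stem (6 mm high) is wholly inside the collar from 0.008 on
- medium_post: witness post, the middle one of three alike: bare metal, loose on the bench, 0.7 kg, round foot 64 mm across and 10 mm thick, column 30 mm, collar 38 mm across whose top is 53 mm above the bench, and out of it a friction-held plunger with a flat round head; 75 mm high in all with the plunger fully up. Origin: centre of its underside, z up
- medium_top (a point): centre of the flat top of the medium post's plunger head (head 29 mm across, 6 mm thick); moves down with the plunger
- medium_plunger (a joint): how far the medium post's plunger is pressed down, in m: 0 fully up, 0.014 at its hard stop; starts between 0 and 0.003. It yields to a steady 3 N or so and stays where it is left (no spring). The black ring on its 11 mm stem (6 mm high) is wholly inside the collar from 0.008 on
- tall_post: witness post, the tallest of three alike: bare metal, loose on the bench, 0.7 kg, round foot 64 mm across and 10 mm thick, column 30 mm, collar 38 mm across whose top is 78 mm above the bench, and out of it a friction-held plunger with a flat round head; 100 mm high in all with the plunger fully up. Origin: centre of its underside, z up
- tall_top (a point): centre of the flat top of the tall post's plunger head (head 29 mm across, 6 mm thick); moves down with the plunger
- tall_plunger (a joint): how far the tall post's plunger is pressed down, in m: 0 fully up, 0.014 at its hard stop; starts between 0 and 0.003. It yields to a steady 3 N or so and stays where it is left (no spring). The black ring on its 11 mm stem (6 mm high) is wholly inside the collar from 0.008 on
- nut_jar: bystander, loose: white plastic jar with a lid, 44 mm across, 61 mm high, standing. Origin: centre of its underside
- loupe: bystander, loose: black inspection loupe, 37 mm across, 38 mm high, standing. Origin: centre of its underside
- threadlock_bottle: bystander, loose: small round bottle with a narrow pointed cap, 29 mm across, 96 mm high, standing. Origin: centre of its underside
- bit_block: bystander, loose: aluminium block 32x85x22 mm with bits standing in it, 42 mm high in all; long along its y. Origin: centre of its underside
- torque_driver: bystander, loose: screwdriver 190 mm long, handle 33 mm thick, lying along its y. Origin: centre of its underside
- tweezers: bystander, loose: black tweezers 120 mm long, 9 mm high, lying along its y. Origin: centre of its underside
- hex_key_0: bystander, loose: black hex key 98x31 mm, 7 mm high, lying, long along its y. Origin: centre of its underside
There are look-alikes about, which are no part of the job. What is shaped like the medium_post but purple or turquoise is not meant.

How it is judged:
On the way, in this order (a step that is already met when the one before it is completed fails the run):
1. the short post's plunger is pressed down at least 7 mm (value of joint short_plunger above 0.007 m), for 0.2 s.
2. the medium post's plunger is pressed down at least 7 mm (value of joint medium_plunger above 0.007 m), for 0.2 s.
3. the tall post's plunger is pressed down at least 7 mm (value of joint tall_plunger above 0.007 m), for 0.2 s.
At the end, for the whole second after the job is handed in: All three plungers are at least 7 mm down, pressed in the order short, medium, tall; the posts stand upright (within 0.1 rad) and at rest within 20 mm of where they stood, and every bystander is within 20 mm of where it was (value of joint each of short_plunger, medium_plunger, tall_plunger above 0.007 m and angle between each of short_post, medium_post, tall_post's own z axis and vertical below 0.1 rad and distance of each of short_post, medium_post, tall_post, nut_jar, loupe, threadlock_bottle, bit_block, torque_driver, tweezers, hex_key_0 from where it was at the start of the episode below 0.02 m and linear speed of each of short_post, medium_post, tall_post below 0.02 m/s); the robot touches nothing.
It fails at once if a plunger is pressed before its turn ((value of joint medium_plunger above 0.005 m and value of joint short_plunger below 0.007 m) or (value of joint tall_plunger above 0.005 m and value of joint medium_plunger below 0.007 m)).
It fails at once if a post is pressed with more than 20 N (contact force between any of the fingers, the arm and short_post above 20 N or contact force between any of the fingers, the arm and medium_post above 20 N or contact force between any of the fingers, the arm and tall_post above 20 N).
It fails at once if a post is shifted more than 20 mm, tipped or lifted (distance of any of short_post, medium_post, tall_post from where it was at the start of the episode above 0.02 m or height (world z) of any of short_post, medium_post, tall_post above 0.006 m or angle between any of short_post, medium_post, tall_post's own z axis and vertical above 0.25 rad).
It fails at once if a bystander is moved more than 20 mm or tipped (distance of any of nut_jar, loupe, threadlock_bottle, bit_block, torque_driver, tweezers, hex_key_0 from where it was at the start of the episode above 0.02 m or angle between any of nut_jar, loupe, threadlock_bottle's own z axis and vertical above 0.4 rad).
It also fails if it takes over 48 s, if anything falls off the work surface, if the arm or the gripper's body presses on something with over 40 N, if the wrist force passes 120 N, or if a joint passes its speed limit or range.

## Robot

A 7-joint arm with a two-finger parallel gripper is mounted at the origin on a cart in front of the work surface, level with it; the furniture and walls round the work are solid. World frame = base frame: x ahead of the robot, y to its left, z up, the work surface at z = 0. Lengths are in m, angles in rad, forces in N, time in s.
With the tool pointing down it reaches from about 0.4 to 0.85 m from the base axis. Payload 4.5 kg.
Tool frame: the origin (TCP) lies on the centre line of the jaws, within the pads' length; the fingertips stand 19 mm ahead of it and the grasp point (between the pads) is the TCP; z points along the fingers, y is the direction in which the jaws open and shut (so a half turn about z gives the same grasp; the last joint's range is limited). The gripper opens to 88 mm and grips with 3 to 60 N. Pads are 18 mm wide; open, the fingers measure 123 mm over their backs; the gripper's body (75 mm by 187 mm) begins 45 mm behind the grasp point.
Start: joints at [1.268, 0.689, -0.195, 1.565, 0.157, 0.902, -0.215], TCP at [0.207, -0.59, 0.231] pointing down, gripper open.
Joint ranges: [-3.01, 3.01], [-0.46, 2.08], [-1.47, 1.51], [0.13, 2.56], [-1, 4.14], [0.04, 2.09], [-2.66, 2.66]. Speed limits (rad/s): [2.57, 2.57, 3.14, 3.14, 3.14, 3.14, 3.14].

## Interface

Orientations are given as [roll, pitch, yaw] about the fixed x, y, z axes, in that order (R = Rz(yaw) Ry(pitch) Rx(roll)).
In Python, from cell import env gives the robot as it stands.
- The arm moves only by the tool move_arm, never from a script. Its argument "plan" is a list of rows, each a list of 3 entries, a list of its own where there are three numbers: the shift along the tool's x, y, z in m, then the turn, a rotation vector about the tool's x, y, z in rad, then the finger opening in m, from 0 to 0.0881. In form: [[[x, y, z], [ax, ay, az], fingers], ...]. A call has exactly 8 rows; each row is the pose to reach, as a shift and turn from the pose commanded when the call began, along the tool's axes at that moment; what a row does not reach only later rows make up. A row lasts 1/8 s, in which the tool goes at most 62.5 mm and 10.7 degrees, less where a joint would pass 70% of its speed; a pose out of reach is approached as far as the arm can. A call with a gripper value outside its range is refused whole. The fingers move at their own pace and stop on an object; the grip force is fixed at half the most. Time passes only in rows, so rows that repeat a pose let the fingers close, or fill a call up. It gives the time, the measured TCP pose, the force and the opening at its end, in the units of the state.
- env.get_obs(): the state, without advancing time (a new reading comes with each control period).
- env.camera(name): name is "scene" or "top" or "wrist"; returns (picture, depth): 420x560x3 uint8, red, green, blue; 420x560 float32, m along the optical axis (not along the pixel's ray), 0 where there is no reading.
- env.calibration(name): a dict with "fov_y" (degrees; the focal length in pixels is half the picture's height over the tangent of half this angle, whatever the lens; pixels are square), "cx", "cy" (the principal point, pixels), "position" and "orientation" of the camera in the world. Camera axes: x right, y up, looking along -z (the intrinsics and any distortion apply to the point x, -y, -z); pixel columns grow to the right and rows downward; lengths in m; the calibration is good to about 2 mm. A picture is of the moment at which its call begins: read the wrist's pose just before it. calibration takes no time and is no camera call; for the wrist camera it gives the pose at the moment of the call.
- env.sign_off(): hands the job in, once; it reports no verdict.
Trained networks look in the newest picture that a camera, given by its name, has taken for a name from the list of things; names that differ only in an ending like _2 or _b are one class to them, and where a whole thing is asked for, a point or a joint stands for the part that bears it (a point fixed in the world has none). Each returns a list of dicts, best first, with "p" (0 to 1); they miss things now and then, are a little off and sometimes report something else, mostly with a low value. They report only what shows in the picture. A call takes as long as a camera call. They do not tell look-alikes from the thing itself.
- env.outline_of(camera, thing): "pixels" (420x560 bool, what is visible of it) and "extent" ([centre column, centre row, width, height] in pixels, round what is visible of it).
- env.spot_point(camera, thing): "xy" ([column, row] in pixels: a listed point, or the origin of a listed thing).
The state is a dict: "t": time; "joint_pos": joint angles; "joint_velocities": joint speeds; "effort": joint torques, N m; "tcp_pos": TCP position; "tool_rot": TCP orientation; "contact_force": force on the tool from outside, world axes, zero at the start; "torque": the same for the moment, N m; "gripper_width": finger opening in m.
Only numpy, scipy, OpenCV 4.12 (cv2) and the standard library are available. Lean on these libraries where they do the work, as an engineer would, in place of code of your own. Each camera call takes 0.05 s, during which the arm holds its last target.

## Working session

There is one attempt and no reset: what is moved stays moved. The work goes in short steps, Python scripts to look and compute and a tool call to move; the robot and the scene stay as the last step left them, time stands still between calls to the robot, and variables do not carry over. Pictures are saved under pics/ and viewed, and the job is handed in when it is done.

Besides the shell and the picture viewer there is one more tool, called after "Call:" by a JSON object that holds its "op" and its "data", one argument or row to a line. move_arm: Moves the arm, as the interface text tells. Its arguments: {"type":"object","properties":{"plan":{"type":"array","items":{"type":"array"}}},"required":["plan"]}

```bash
ls; mkdir -p pics; cat > h.py <<'E'
import numpy as np, cv2
from scipy.spatial.transform import Rotation as R
from cell import env
E
python3 - <<'E'
from h import *
o=env.get_obs()
print({k:np.round(v,3).tolist() for k,v in o.items()})
for c in ["scene","top","wrist"]:
    k=env.calibration(c); print(c,k)
    im,d=env.camera(c); cv2.imwrite(f"pics/{c}0.png",im[:,:,::-1]); np.save(f"pics/{c}0.npy",d)
print(env.get_obs()["t"])
E
```

```text
pics
{'t': 0.0, 'joint_pos': [1.268, 0.69, -0.195, 1.566, 0.157, 0.902, -0.215], 'joint_velocities': [0.0, 0.0, -0.001, -0.001, 0.001, 0.0, 0.002], 'effort': [0.0, -52.756, -1.267, -15.343, -0.053, 0.007, 0.0], 'tcp_pos': [0.206, -0.589, 0.231], 'tool_rot': [-3.14, 0.0, 0.337], 'contact_force': [-0.405, -0.456, -0.545], 'torque': [0.015, 0.029, -0.012], 'gripper_width': 0.088}
scene {'fov_y': 42.86595939171771, 'cx': 283.5605843166779, 'cy': 205.1500368634445, 'position': array([-0.44779137,  0.35579442,  0.8318511 ]), 'orientation': array([ 0.96229331, -0.01456384, -2.04622427])}
top {'fov_y': 54.94429513987753, 'cx': 276.0660216422258, 'cy': 207.12155217878407, 'position': array([ 0.42263972, -0.15103888,  1.36833033]), 'orientation': array([ 0.0651588 , -0.01261154, -1.6004992 ])}
wrist {'fov_y': 63.53722421267032, 'cx': 285.57595961704453, 'cy': 206.214681289789, 'position': array([ 0.27318468, -0.56772401,  0.38321985]), 'orientation': array([-2.78722034e-01,  8.98687519e-04, -1.23412836e+00])}
0.15
```

View pics/scene0.png

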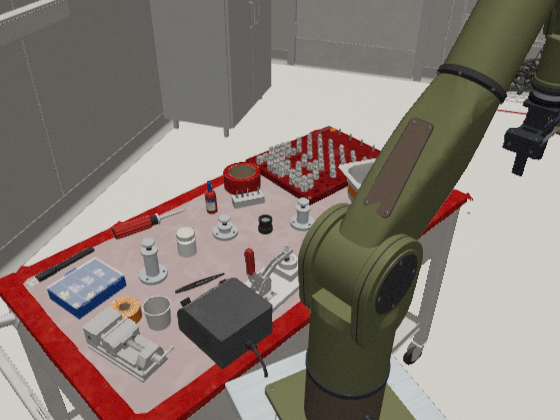

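View pics/top0.png

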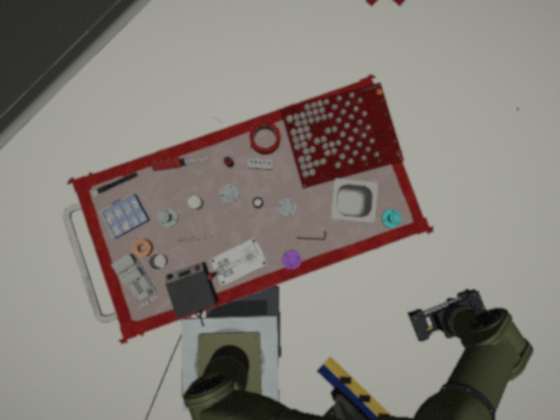

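View pics/wrist0.png

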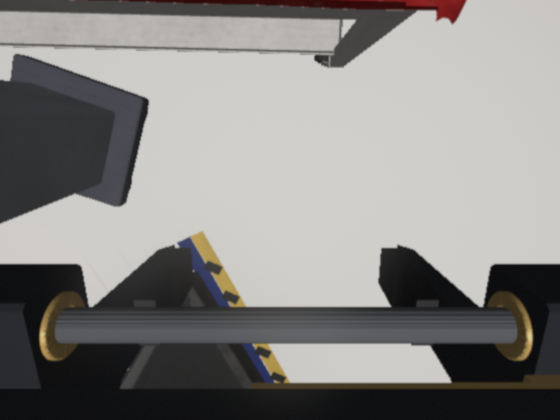

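Scene view: bare-metal posts are the tall one at (150,258), the short one at (225,227) and the medium one at (302,213). In the top view they sit at about (167,216), (228,193) and (287,207). The look-alikes are purple at top (291,259) and turquoise at top (391,217).

```bash
cat >> h.py <<'E'
def K(c):
    k=env.calibration(c); f=210/np.tan(np.radians(k["fov_y"]/2))
    return k,f,R.from_euler("xyz",k["orientation"]).as_matrix(),np.array(k["position"])
def back(c,u,v,d,kk=None):
    k,f,M,p=kk or K(c)
    return p+M@np.array([(u-k["cx"])/f*d,-(v-k["cy"])/f*d,-d])
def onz(c,u,v,z,kk=None):
    k,f,M,p=kk or K(c)
    r=M@np.array([(u-k["cx"])/f,-(v-k["cy"])/f,-1.]); return p+r*(z-p[2])/r[2]
E
python3 - <<'E'
from h import *
tops={"short_top":.049,"medium_top":.074,"tall_top":.099}
D={c:np.load(f"pics/{c}0.npy") for c in("scene","top")}
for c in("scene","top"):
    env.camera(c)
    for n,z in tops.items():
        for q in env.spot_point(c,n)[:3]:
            u,v=q["xy"]; d=D[c][int(round(v)),int(round(u))]
            print(c,n,round(q["p"],2),np.round([u,v],1),"onz",np.round(onz(c,u,v,z),3),"depth",np.round(back(c,u,v,d),3))
    for n in("nut_jar","loupe","threadlock_bottle","bit_block","torque_driver","tweezers","hex_key_0"):
        for q in env.spot_point(c,n)[:2]:
            u,v=q["xy"]; print(c,n,round(q["p"],2),np.round([u,v],1),"onz0",np.round(onz(c,u,v,0),3))
print(env.get_obs()["t"])
im=cv2.imread("pics/scene0.png"); cv2.imwrite("pics/crop0.png",cv2.resize(im[170:300,100:350],None,fx=3.2,fy=3.2,interpolation=cv2.INTER_CUBIC))
im=cv2.imread("pics/top0.png"); cv2.imwrite("pics/crop1.png",cv2.resize(im[130:300,90:420],None,fx=2.4,fy=2.4,interpolation=cv2.INTER_CUBIC))
E
```

```text
scene short_top 0.66 [220.8 220.8] onz [0.554 0.    0.049] depth [ 0.557 -0.001  0.047]
scene short_top 0.43 [151.1 226.4] onz [0.607 0.159 0.049] depth [0.657 0.149 0.011]
scene medium_top 0.53 [303.8 201.3] onz [ 0.507 -0.205  0.074] depth [ 0.51  -0.207  0.072]
scene tall_top 0.5 [144.  242.5] onz [0.49  0.201 0.099] depth [0.493 0.201 0.096]
scene nut_jar 0.75 [188.2 253.1] onz0 [0.53  0.096 0.   ]
scene loupe 0.65 [264.6 230.5] onz0 [ 0.529 -0.107  0.   ]
scene threadlock_bottle 0.86 [211.6 212.3] onz0 [ 0.663 -0.014  0.   ]
scene bit_block 0.79 [247.4 203. ] onz0 [ 0.661 -0.117  0.   ]
scene torque_driver 0.84 [151.4 224.2] onz0 [ 0.681  0.143 -0.   ]
scene torque_driver 0.53 [265.6 230.3] onz0 [ 0.529 -0.109  0.   ]
scene tweezers 0.69 [202.  284.8] onz0 [ 0.412  0.105 -0.   ]
top short_top 0.58 [227.  192.7] onz [ 0.56  -0.011  0.049] depth [ 0.56  -0.011  0.053]
top medium_top 0.54 [289.7 262.5] onz [ 0.329 -0.208  0.074] depth [ 0.329 -0.208  0.074]
top medium_top 0.5 [311.  235.1] onz [ 0.414 -0.279  0.074] depth [ 0.413 -0.287 -0.003]
top medium_top 0.48 [287.4 208.7] onz [ 0.5   -0.206  0.074] depth [ 0.5   -0.206  0.074]
top tall_top 0.44 [158.7 215.6] onz [0.489 0.199 0.099] depth [0.489 0.2   0.097]
top nut_jar 0.44 [197.5 203.4] onz0 [0.532 0.095 0.   ]
top nut_jar 0.44 [261.4 161.1] onz0 [ 0.67  -0.125  0.   ]
top loupe 0.47 [259.3 203.8] onz0 [ 0.524 -0.114  0.   ]
top threadlock_bottle 0.43 [231.1 163.2] onz0 [ 0.666 -0.022  0.   ]
top bit_block 0.73 [258.3 203.8] onz0 [ 0.524 -0.111  0.   ]
top bit_block 0.58 [261.4 160.3] onz0 [ 0.673 -0.126  0.   ]
top tweezers 0.5 [192.9 238.5] onz0 [0.414 0.112 0.   ]
top hex_key_0 0.51 [310.7 234.2] onz0 [ 0.416 -0.285  0.   ]
1.25
```

View pics/crop0.png

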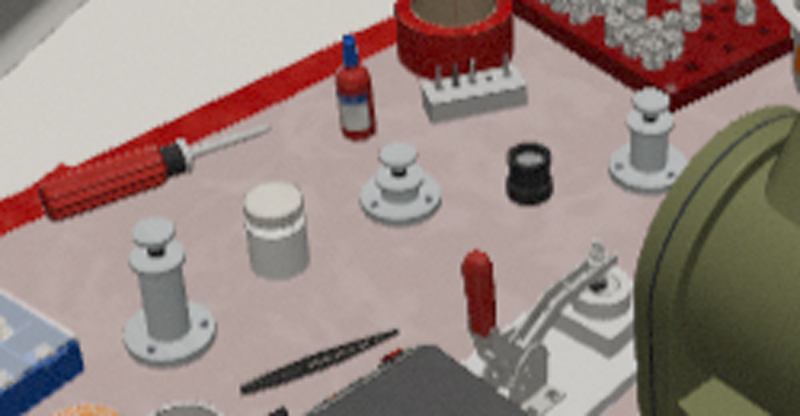

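View pics/crop1.png

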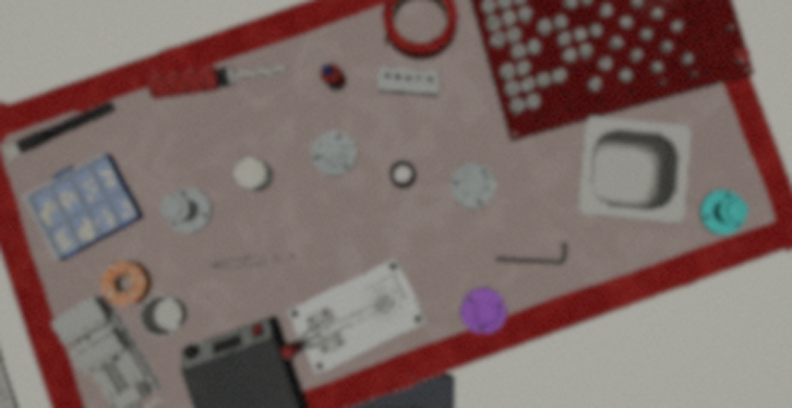

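Crop check: all three chosen posts are bare metal, and their heights rank correctly. Purple and turquoise stand well apart from them. Next I'll refine the head centres from depth and check for obstacles.

```bash
python3 - <<'E'
from h import *
for c in("scene","top"):
    kk=K(c); k,f,M,p=kk; d=np.load(f"pics/{c}0.npy")
    v,u=np.mgrid[:420,:560]; P=np.stack([(u-k["cx"])/f*d,-(v-k["cy"])/f*d,-d],-1)@M.T+p; P[d==0]=np.nan
    for n,x,y,z in(("s",.557,-.006,.049),("m",.503,-.206,.074),("t",.49,.2,.099)):
        m=(np.hypot(P[...,0]-x,P[...,1]-y)<.028)&(abs(P[...,2]-z)<.007)
        Q=P[m]; print(c,n,m.sum(),np.round(np.nanmedian(Q,0),4),"mid",np.round((np.nanmin(Q,0)+np.nanmax(Q,0))/2,4),np.round(np.ptp(Q,0),3))
    m=(P[...,0]>.3)&(P[...,0]<.75)&(abs(P[...,1])<.35)&(P[...,2]>.06)&(P[...,2]<.2)
    if c=="top":
        Q=P[m]; g={}
        for q in Q:
            key=(round(q[0]/.04)*.04,round(q[1]/.04)*.04); g[key]=max(g.get(key,0),q[2])
        print([(round(a,2),round(b,2),round(float(h),3)) for (a,b),h in sorted(g.items())])
E
```

```text
scene s 74 [ 0.5594 -0.0112  0.0483] mid [ 0.5623 -0.0104  0.0479] [0.029 0.028 0.011]
scene m 71 [ 0.5074 -0.2037  0.0719] mid [ 0.5122 -0.2043  0.0721] [0.029 0.03  0.009]
scene t 109 [0.4849 0.1945 0.0996] mid [0.4878 0.1942 0.0981] [0.032 0.028 0.01 ]
top s 61 [ 0.5595 -0.0143  0.0494] mid [ 0.5593 -0.0141  0.0492] [0.027 0.026 0.013]
top m 63 [ 0.5092 -0.208   0.0724] mid [ 0.5093 -0.2083  0.0723] [0.026 0.026 0.01 ]
top t 65 [0.4871 0.1915 0.0998] mid [0.4874 0.1916 0.0995] [0.025 0.025 0.012]
[(0.32, -0.24, 0.083), (0.32, -0.2, 0.081), (0.32, -0.08, 0.081), (0.32, -0.04, 0.082), (0.32, 0.0, 0.084), (0.32, 0.04, 0.163), (0.32, 0.08, 0.094), (0.32, 0.12, 0.094), (0.32, 0.16, 0.086), (0.32, 0.28, 0.066), (0.32, 0.32, 0.067), (0.32, 0.36, 0.066), (0.36, -0.24, 0.078), (0.36, -0.2, 0.077), (0.36, -0.08, 0.096), (0.36, -0.04, 0.078), (0.36, 0.28, 0.064), (0.36, 0.32, 0.065), (0.36, 0.36, 0.062), (0.48, -0.36, 0.099), (0.48, -0.2, 0.074), (0.48, 0.16, 0.099), (0.48, 0.2, 0.105), (0.52, -0.36, 0.104), (0.52, -0.24, 0.073), (0.52, -0.2, 0.077), (0.52, 0.08, 0.067), (0.52, 0.12, 0.069), (0.52, 0.2, 0.098), (0.56, 0.08, 0.066), (0.56, 0.12, 0.065), (0.64, -0.04, 0.064), (0.64, 0.0, 0.084), (0.68, -0.04, 0.086), (0.68, 0.0, 0.097)]
```

Call:
{"op": "move_arm", "data": {
  "plan": [
    [[0.03,-0.025,-0.04],[0,0,0.04],0.088],
    [[0.08,-0.065,-0.06],[0,0,0.08],0.088],
    [[0.125,-0.105,-0.07],[0,0,0.13],0.088],
    [[0.17,-0.145,-0.07],[0,0,0.18],0.088],
    [[0.215,-0.18,-0.07],[0,0,0.23],0.088],
    [[0.26,-0.215,-0.07],[0,0,0.28],0.088],
    [[0.3,-0.25,-0.07],[0,0,0.337],0.088],
    [[0.34,-0.285,-0.07],[0,0,0.337],0.088]
  ]
}}

```text
t: 2.25
tcp_pos: [0.4342, -0.207, 0.3017]
tool_rot: [3.141, -0.001, -0.0]
contact_force: [1.2, -0.2, 0.1]
gripper_width: 0.0881
```

```bash
cat >> h.py <<'E'
def wlook(name,guess):
    kk=K("wrist"); im,d=env.camera("wrist"); cv2.imwrite(f"pics/{name}.png",im[:,:,::-1]); np.save(f"pics/{name}.npy",d)
    k,f,M,p=kk; v,u=np.mgrid[:420,:560]; P=np.stack([(u-k["cx"])/f*d,-(v-k["cy"])/f*d,-d],-1)@M.T+p; P[d==0]=np.nan
    for n,x,y,z in guess:
        m=(np.hypot(P[...,0]-x,P[...,1]-y)<.026)&(abs(P[...,2]-z)<.006)
        if m.sum()<20: print(n,"few"); continue
        Q=P[m]; (cx,cy),r=cv2.minEnclosingCircle(Q[:,:2].astype(np.float32))
        print(n,m.sum(),"med",np.round(np.median(Q,0),4),"circ",np.round([cx,cy,r],4),"px",u[m].mean().round(),v[m].mean().round())
    o=env.get_obs(); print(o["t"],o["tcp_pos"],o["tool_rot"],o["contact_force"])
G=[("s",.5595,-.0135,.049),("m",.509,-.206,.073),("t",.487,.193,.099)]
E
python3 - <<'E'
from h import *
wlook("w1",G)
E
```

```text
s 595 med [ 0.5629 -0.0136  0.048 ] circ [ 0.5632 -0.0125  0.0149] px 109.0 55.0
m 565 med [ 0.5127 -0.2062  0.0714] circ [ 0.5124 -0.2063  0.0144] px 283.0 102.0
t few
2.3 [ 0.43856772 -0.19867729  0.30185161] [-3.13653198 -0.00438861  0.01158931] [ 2.96100367  5.4245316  -0.75959228]
```

View pics/w1.png

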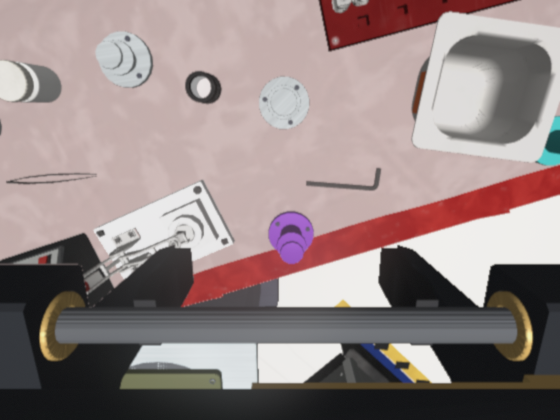

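Call:
{"op": "move_arm", "data": {
  "plan": [
    [[0.02,-0.04,0.01],[0,0,0],0.088],
    [[0.04,-0.08,0.03],[0,0,0],0.088],
    [[0.06,-0.12,0.05],[0,0,0],0.088],
    [[0.08,-0.155,0.07],[0,0,0],0.088],
    [[0.093,-0.18,0.09],[0,0,0],0.088],
    [[0.097,-0.195,0.1],[0,0,0],0.088],
    [[0.097,-0.195,0.1],[0,0,0],0.088],
    [[0.097,-0.195,0.1],[0,0,0],0.088]
  ]
}}

```text
t: 3.3
tcp_pos: [0.5302, -0.0153, 0.2021]
tool_rot: [3.14, -0.001, -0.002]
contact_force: [-0.3, -0.2, 0.3]
gripper_width: 0.0879
```

```bash
python3 - <<'E'
from h import *
wlook("w2",G)
E
```

```text
s 785 med [ 0.564  -0.0122  0.0482] circ [ 0.5636 -0.0123  0.0144] px 280.0 152.0
m 860 med [ 0.5134 -0.2047  0.0716] circ [ 0.5131 -0.2058  0.0147] px 500.0 213.0
t 932 med [0.4912 0.191  0.0986] circ [0.4892 0.1928 0.0151] px 30.0 250.0
3.35 [ 0.53024508 -0.0153632   0.20216321] [ 3.14048635e+00 -9.03216076e-04 -2.58423413e-03] [-0.32272736 -0.44494626  0.07926686]
```

View pics/w2.png

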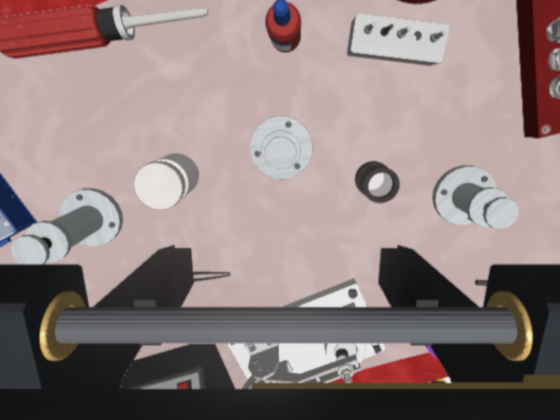

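Short is at (280,152) in the wrist picture, centred between the fingers. Its top height of 0.048 m fits the description. Next I close the fingers and hover above it.

Call:
{"op": "move_arm", "data": {
  "plan": [
    [[0.01,-0.001,0.0],[0,0,0],0.0],
    [[0.02,-0.002,0.01],[0,0,0],0.0],
    [[0.03,-0.003,0.02],[0,0,0],0.0],
    [[0.032,-0.003,0.04],[0,0,0],0.0],
    [[0.032,-0.003,0.07],[0,0,0],0.0],
    [[0.032,-0.003,0.095],[0,0,0],0.0],
    [[0.032,-0.003,0.11],[0,0,0],0.0],
    [[0.032,-0.003,0.11],[0,0,0],0.0]
  ]
}}

```text
t: 4.35
tcp_pos: [0.5618, -0.0105, 0.0902]
tool_rot: [3.141, 0.002, 0.0]
contact_force: [0.6, 0.2, -0.7]
gripper_width: 0.0101
```

```bash
python3 - <<'E'
from h import *
wlook("w3",G)
E
```

```text
s 1660 med [ 0.5646 -0.0124  0.0481] circ [ 0.5637 -0.0121  0.0145] px 286.0 226.0
m few
t few
4.4 [ 0.56248543 -0.01053325  0.09116433] [ 3.14148431e+00  3.26842804e-04 -8.19077224e-05] [-0.64379627 -0.51926958  0.7987548 ]
```

View pics/w3.png

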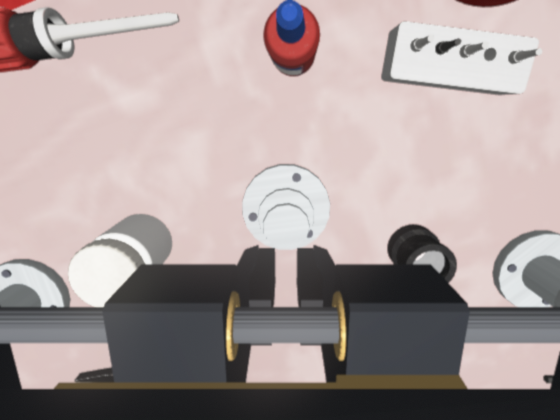

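Call:
{"op": "move_arm", "data": {
  "plan": [
    [[0.001,0.0015,0.006],[0,0,0],0.0],
    [[0.001,0.0015,0.012],[0,0,0],0.0],
    [[0.001,0.0015,0.017],[0,0,0],0.0],
    [[0.001,0.0015,0.021],[0,0,0],0.0],
    [[0.001,0.0015,0.023],[0,0,0],0.0],
    [[0.001,0.0015,0.025],[0,0,0],0.0],
    [[0.001,0.0015,0.0265],[0,0,0],0.0],
    [[0.001,0.0015,0.0275],[0,0,0],0.0]
  ]
}}

```text
t: 5.4
tcp_pos: [0.5634, -0.0121, 0.0639]
tool_rot: [3.142, -0.0, -0.0]
contact_force: [0.3, 0.8, -0.1]
gripper_width: 0.0007
```

```bash
python3 - <<'E'
from h import *
wlook("w4",G)
im,d=env.camera("scene"); cv2.imwrite("pics/s4.png",cv2.resize(im[190:260,180:300,::-1],None,fx=6,fy=6,interpolation=cv2.INTER_CUBIC))
im=cv2.imread("pics/w4.png"); cv2.imwrite("pics/w4c.png",cv2.resize(im[170:320,180:400],None,fx=3,fy=3))
E
```

```text
s 1194 med [ 0.5698 -0.0123  0.0481] circ [ 0.5647 -0.0121  0.0142] px 283.0 235.0
m few
t few
5.45 [ 0.56328913 -0.01206143  0.06380176] [ 3.14153708e+00  4.41720596e-05 -1.62530198e-04] [-0.29802946 -0.48147805 -0.48557628]
```

View pics/s4.png

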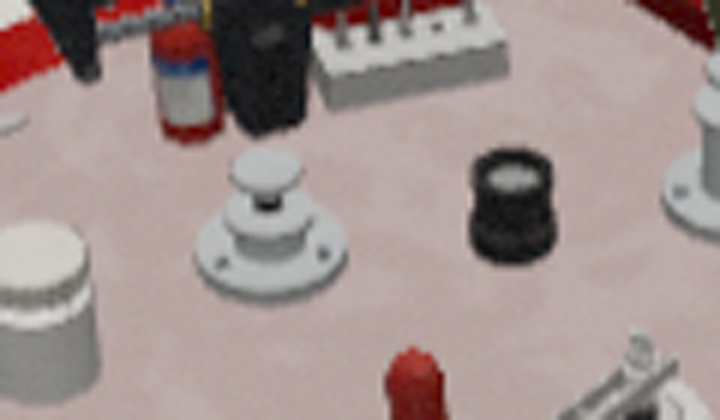

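View pics/w4c.png

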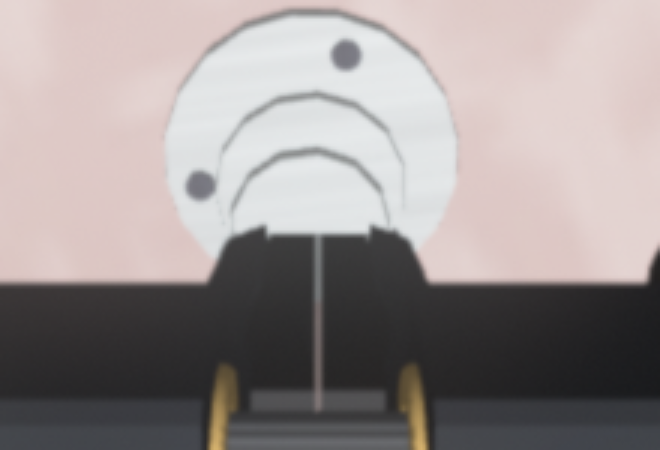

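```bash
python3 - <<'E'
from h import *
d=np.load("pics/w4.npy"); kk=K("wrist")
for v in (240,246,250,255,260,270,280,290,300): print(v,[ (np.round(back("wrist",u,v,d[v,u],kk),4).tolist(),round(float(d[v,u]),4)) for u in (275,295)])
k,f,M,p=K("scene"); 
im,ds=env.camera("scene"); v,u=np.mgrid[:420,:560]
P=np.stack([(u-k["cx"])/f*ds,-(v-k["cy"])/f*ds,-ds],-1)@M.T+p
for v in range(200,226): print(v,[np.round(P[v,u],3).tolist() for u in (222,225)],im[v,225])
E
```

```text
240 [([0.567, -0.008, 0.0475], 0.1808), ([0.5674, -0.0187, 0.0483], 0.18)]
246 [([0.5634, -0.008, 0.0469], 0.1824), ([0.5639, -0.0187, 0.0482], 0.181)]
250 [([0.5724, -0.0088, 0.0733], 0.1545), ([0.5723, -0.018, 0.0732], 0.1547)]
255 [([0.5719, -0.009, 0.0778], 0.1503), ([0.5725, -0.0178, 0.0791], 0.1489)]
260 [([0.5721, -0.0091, 0.0832], 0.1451), ([0.572, -0.0177, 0.0831], 0.1452)]
270 [([0.5724, -0.0094, 0.0933], 0.1353), ([0.5722, -0.0174, 0.0928], 0.1358)]
280 [([0.5726, -0.0097, 0.1019], 0.127), ([0.5722, -0.0172, 0.1011], 0.1278)]
290 [([0.5723, -0.0099, 0.1087], 0.1205), ([0.5722, -0.017, 0.1085], 0.1208)]
300 [([0.5725, -0.0101, 0.1155], 0.1139), ([0.5727, -0.0168, 0.1159], 0.1135)]
200 [[0.554, -0.006, 0.109], [0.555, -0.014, 0.106]] [25 24 22]
201 [[-0.448, 0.356, 0.832], [0.554, -0.014, 0.103]] [14 16 13]
202 [[0.554, -0.006, 0.103], [0.554, -0.014, 0.101]] [29 27 26]
203 [[0.552, -0.005, 0.101], [0.558, -0.015, 0.095]] [25 21 23]
204 [[0.554, -0.006, 0.097], [0.553, -0.013, 0.096]] [32 32 31]
205 [[0.554, -0.006, 0.094], [0.554, -0.013, 0.092]] [23 20 23]
206 [[0.558, -0.
[... 591 characters left out ...]
7], [0.569, -0.017, 0.051]] [185 188 187]
216 [[0.574, -0.011, 0.047], [0.566, -0.016, 0.051]] [186 189 188]
217 [[0.569, -0.009, 0.048], [0.562, -0.014, 0.05]] [184 186 186]
218 [[0.562, -0.006, 0.05], [0.562, -0.014, 0.048]] [186 188 187]
219 [[0.56, -0.005, 0.049], [0.557, -0.012, 0.049]] [182 184 184]
220 [[0.552, -0.002, 0.052], [0.555, -0.011, 0.047]] [176 179 178]
221 [[0.555, -0.003, 0.047], [0.554, -0.011, 0.045]] [151 153 151]
222 [[0.553, -0.002, 0.045], [0.55, -0.009, 0.045]] [107 110 107]
223 [[0.564, -0.006, 0.033], [0.557, -0.011, 0.037]] [87 89 92]
224 [[0.562, -0.005, 0.032], [0.557, -0.011, 0.033]] [19 16 18]
225 [[0.564, -0.006, 0.027], [0.554, -0.01, 0.033]] [126 128 129]
```

```bash
python3 - <<'E'
from h import *
print(env.get_obs()["tcp_pos"])
k,f,M,p=K("scene"); 
im,ds=env.camera("scene"); v,u=np.mgrid[:420,:560]
P=np.stack([(u-k["cx"])/f*ds,-(v-k["cy"])/f*ds,-ds],-1)@M.T+p
dark=(im.max(-1)<75)&(ds>0)
for y0 in np.arange(-.16,.14,.01):
    m=dark&(P[...,1]>=y0)&(P[...,1]<y0+.01)&(abs(P[...,0]-.563)<.06)&(P[...,2]>.055)
    if m.sum()>2: print(round(y0,2),m.sum(),np.round(np.sort(P[m][:,2])[:3],3))
cv2.imwrite("pics/s5.png",cv2.resize(im[120:270,130:330,::-1],None,fx=3.5,fy=3.5,interpolation=cv2.INTER_CUBIC))
# open finger tips in w2 (tcp z .2022)
d=np.load("pics/w2.npy")
k,f,M,p=K("wrist")
for v in (244,247,250,255,260): print(v,[(u,round(float(d[v,u]),3)) for u in (175,183,188,385,390)])
E
```

```text
[ 0.56332132 -0.01210603  0.06391036]
-0.11 42 [0.162 0.162 0.165]
-0.1 134 [0.137 0.137 0.138]
-0.09 76 [0.14  0.141 0.147]
-0.08 75 [0.15  0.167 0.168]
-0.07 67 [0.147 0.149 0.151]
-0.06 180 [0.149 0.15  0.15 ]
-0.05 251 [0.141 0.142 0.145]
-0.04 314 [0.12  0.139 0.141]
-0.03 471 [0.074 0.075 0.076]
-0.02 463 [0.073 0.074 0.075]
-0.01 499 [0.069 0.075 0.077]
0.0 521 [0.078 0.082 0.083]
0.01 806 [0.134 0.137 0.141]
0.02 1065 [0.147 0.149 0.15 ]
0.03 397 [0.153 0.163 0.169]
0.04 35 [0.151 0.153 0.171]
0.05 71 [0.17  0.171 0.172]
0.06 105 [0.14  0.14  0.142]
0.07 125 [0.142 0.142 0.142]
0.08 25 [0.169 0.169 0.169]
244 [(175, 0.381), (183, 0.381), (188, 0.381), (385, 0.381), (390, 0.382)]
247 [(175, 0.383), (183, 0.381), (188, 0.382), (385, 0.383), (390, 0.382)]
250 [(175, 0.154), (183, 0.154), (188, 0.155), (385, 0.155), (390, 0.156)]
255 [(175, 0.151), (183, 0.15), (188, 0.154), (385, 0.149), (390, 0.15)]
260 [(175, 0.144), (183, 0.146), (188, 0.154), (385, 0.15), (390, 0.144)]
```

View pics/s5.png

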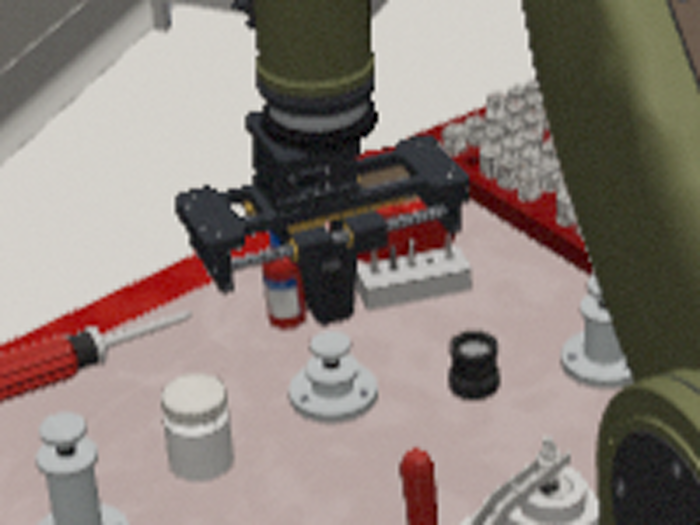

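Both cameras put the fingertips at z≈0.072–0.073, 24 mm above the head at 0.048, and the head has not moved. The reported TCP would put them at 0.045, so that "19 mm ahead" figure is about 27 mm off. The body-to-tip gap of 64 mm does match the description. I'll trust the cameras and the force reading, and go down in stages.

Call:
{"op": "move_arm", "data": {
  "plan": [
    [[0,0,0.005],[0,0,0],0.0],
    [[0,0,0.01],[0,0,0],0.0],
    [[0,0,0.015],[0,0,0],0.0],
    [[0,0,0.018],[0,0,0],0.0],
    [[0,0,0.02],[0,0,0],0.0],
    [[0,0,0.022],[0,0,0],0.0],
    [[0,0,0.024],[0,0,0],0.0],
    [[0,0,0.026],[0,0,0],0.0]
  ]
}}

```text
t: 6.6
tcp_pos: [0.5634, -0.0121, 0.038]
tool_rot: [3.142, -0.0, -0.0]
contact_force: [-0.7, 0.8, 2.3]
gripper_width: 0.0005
```

```bash
cat >> h.py <<'E'
def side(name,x,y,z,w=45,h=35):
    k,f,M,p=K("scene"); q=M.T@(np.array([x,y,z])-p); u=k["cx"]+f*q[0]/-q[2]; v=k["cy"]+f*q[1]/q[2]
    im,d=env.camera("scene"); u,v=int(u),int(v)
    cv2.imwrite(f"pics/{name}.png",cv2.resize(im[v-h:v+h,u-w:u+w,::-1],None,fx=7,fy=7,interpolation=cv2.INTER_CUBIC))
    o=env.get_obs(); print(u,v,o["t"],o["tcp_pos"],o["contact_force"])
E
python3 - <<'E'
from h import *
side("s6",.5635,-.012,.045)
wlook("w6",G)
E
```

```text
224 218 6.65 [ 0.56336135 -0.01207044  0.0378022 ] [ 0.5770362  -0.27099717  2.3707113 ]
s 879 med [ 0.5735 -0.0129  0.0471] circ [ 0.5734 -0.0137  0.0143] px 284.0 248.0
m few
t few
6.7 [ 0.56340027 -0.01205964  0.03782032] [ 3.14154315e+00 -2.05012176e-04 -1.40642082e-04] [ 0.07923714 -0.27394736  0.4611708 ]
```

View pics/s6.png

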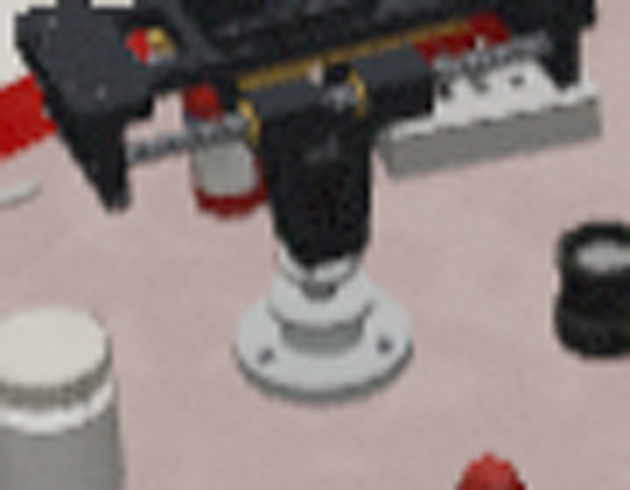

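The tip is on the head, slightly into its travel (2.3 N). I'll continue gently.

Call:
{"op": "move_arm", "data": {
  "plan": [
    [[0,0,0.001],[0,0,0],0.0],
    [[0,0,0.002],[0,0,0],0.0],
    [[0,0,0.003],[0,0,0],0.0],
    [[0,0,0.004],[0,0,0],0.0],
    [[0,0,0.005],[0,0,0],0.0],
    [[0,0,0.006],[0,0,0],0.0],
    [[0,0,0.006],[0,0,0],0.0],
    [[0,0,0.006],[0,0,0],0.0]
  ]
}}

```text
t: 7.7
tcp_pos: [0.5634, -0.0121, 0.0318]
tool_rot: [3.142, -0.0, -0.0]
contact_force: [-0.1, 0.6, -0.2]
gripper_width: 0.0005
```

```bash
python3 - <<'E'
from h import *
side("s7",.5635,-.012,.045)
wlook("w7",[("s",.5635,-.012,.041)])
d=np.load("pics/w7.npy");kk=K("wrist")
print([ (v,np.round(back("wrist",u,v,d[v,u],kk),4).tolist()) for u in (275,285,295) for v in (238,242,245)])
E
```

```text
224 218 7.75 [ 0.56333803 -0.01208139  0.03175507] [-0.60042632 -0.33274494  0.45338622]
s 875 med [ 0.5736 -0.0125  0.0386] circ [ 0.5732 -0.0138  0.0142] px 284.0 246.0
7.8 [ 0.56325124 -0.01208604  0.03176146] [ 3.14154142e+00  1.68400154e-04 -1.75035470e-04] [ 0.5660475  -0.05260418  0.04551697]
[(238, [0.5767, -0.0088, 0.0373]), (242, [0.5746, -0.0087, 0.037]), (245, [0.5734, -0.0088, 0.0378]), (238, [0.5767, -0.0134, 0.0374]), (242, [0.5749, -0.0134, 0.0377]), (245, [0.5734, -0.0134, 0.0378]), (238, [0.5763, -0.0181, 0.0363]), (242, [0.5751, -0.018, 0.0384]), (245, [0.5739, -0.018, 0.039])]
```

View pics/s7.png

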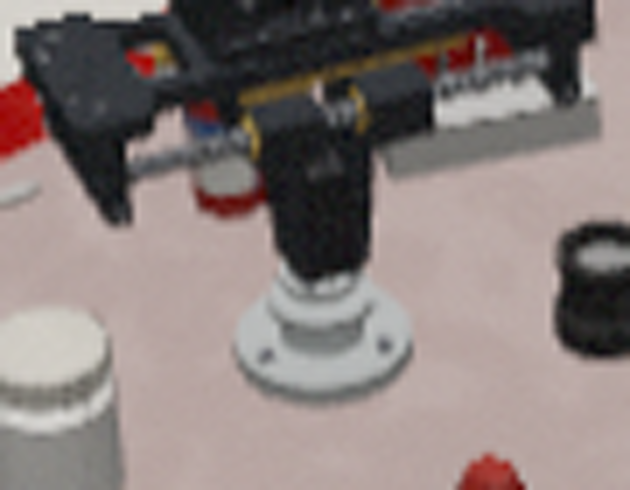

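View pics/w7.png

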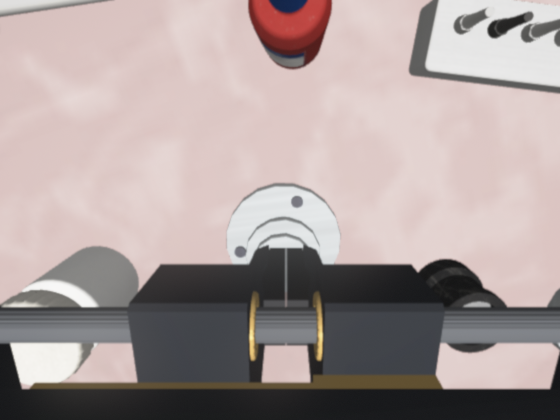

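Call:
{"op": "move_arm", "data": {
  "plan": [
    [[0,0,-0.002],[0,0,0],0.0],
    [[0,0,-0.006],[0,0,0],0.0],
    [[0,0,-0.02],[0,0,0],0.0],
    [[0,0,-0.05],[0,0,0],0.0],
    [[0,0,-0.08],[0,0,0],0.0],
    [[0,0,-0.1],[0,0,0],0.0],
    [[0,0,-0.11],[0,0,0],0.0],
    [[0,0,-0.11],[0,0,0],0.0]
  ]
}}

```text
t: 8.8
tcp_pos: [0.5637, -0.0121, 0.1427]
tool_rot: [-3.142, -0.001, -0.0]
contact_force: [0.2, -0.5, -0.4]
gripper_width: 0.0006
```

```bash
python3 - <<'E'
from h import *
side("s8",.5635,-.012,.045)
wlook("w8",[("s",.5635,-.012,.040)]+G[1:])
E
```

```text
224 218 8.85 [ 0.56314324 -0.01209812  0.14193341] [-0.26538325 -0.81377389 -0.76369868]
s 1000 med [ 0.5641 -0.0125  0.0378] circ [ 0.5638 -0.0122  0.0144] px 284.0 202.0
m 1045 med [ 0.5137 -0.2025  0.0714] circ [ 0.5128 -0.2056  0.015 ] px 544.0 280.0
t few
8.9 [ 0.56283745 -0.01210468  0.1414794 ] [ 3.14146077e+00  1.01347308e-03 -1.28602728e-04] [ 0.30490948 -0.28780895  0.3555563 ]
```

View pics/s8.png

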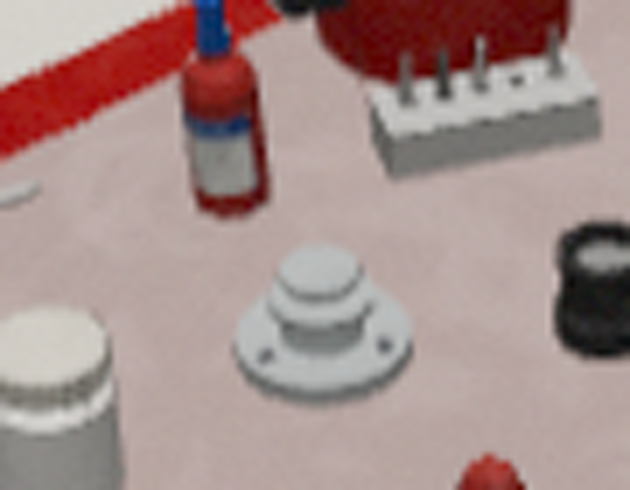

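Short is down: the head went from 0.048 to 0.038, the ring is hidden and the post has not moved. Medium next.

Call:
{"op": "move_arm", "data": {
  "plan": [
    [[-0.01,0.035,0],[0,0,0],0.0],
    [[-0.02,0.08,0],[0,0,0],0.0],
    [[-0.035,0.13,0],[0,0,0],0.0],
    [[-0.045,0.17,0],[0,0,0],0.0],
    [[-0.05,0.1935,0.0],[0,0,0],0.0],
    [[-0.05,0.1935,0.015],[0,0,0],0.0],
    [[-0.05,0.1935,0.04],[0,0,0],0.0],
    [[-0.05,0.1935,0.05],[0,0,0],0.0]
  ]
}}

```text
t: 9.9
tcp_pos: [0.5125, -0.203, 0.0896]
tool_rot: [-3.139, 0.003, 0.002]
contact_force: [0.6, 0.1, -0.1]
gripper_width: 0.0006
```

```bash
python3 - <<'E'
from h import *
side("s9",.513,-.2055,.07)
wlook("w9",G)
E
```

```text
302 201 9.95 [ 0.51220694 -0.2031395   0.08912291] [ 0.13607271  0.19579657 -1.06536081]
s few
m 1284 med [ 0.5186 -0.206   0.0714] circ [ 0.5142 -0.2067  0.0145] px 289.0 234.0
t few
10.0 [ 0.51261136 -0.20365907  0.09023556] [-3.13989166e+00  3.03128492e-03  2.02083503e-03] [-0.83153113 -0.35830802  0.69104642]
```

View pics/w9.png

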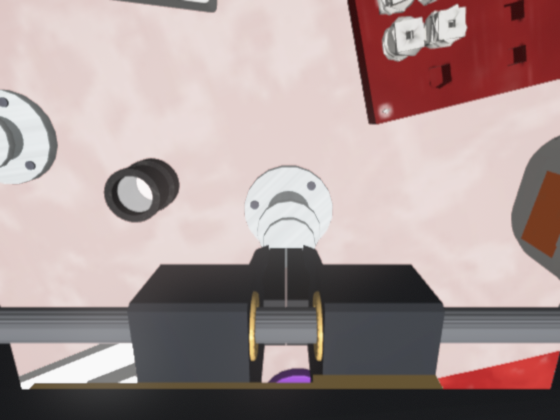

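View pics/s9.png

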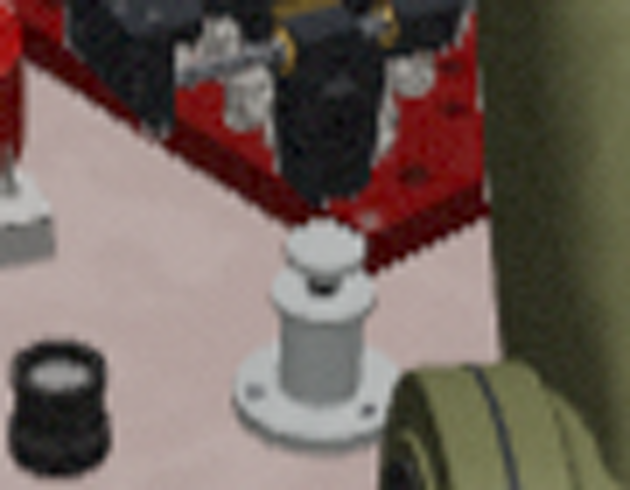

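Call:
{"op": "move_arm", "data": {
  "plan": [
    [[0.0005,0.0015,0.008],[0,0,0],0.0],
    [[0.0005,0.0015,0.016],[0,0,0],0.0],
    [[0.0005,0.0015,0.021],[0,0,0],0.0],
    [[0.0005,0.0015,0.024],[0,0,0],0.0],
    [[0.0005,0.0015,0.026],[0,0,0],0.0],
    [[0.0005,0.0015,0.027],[0,0,0],0.0],
    [[0.0005,0.0015,0.028],[0,0,0],0.0],
    [[0.0005,0.0015,0.029],[0,0,0],0.0]
  ]
}}

```text
t: 11.0
tcp_pos: [0.5138, -0.2071, 0.0631]
tool_rot: [3.141, -0.0, -0.0]
contact_force: [-0.5, -0.2, 3.4]
gripper_width: 0.0006
```

```bash
python3 - <<'E'
from h import *
side("s10",.513,-.2055,.07)
E
```

```text
302 201 11.05 [ 0.51381752 -0.20708287  0.06297319] [0.95502549 0.17599569 2.63148229]
```

View pics/s10.png

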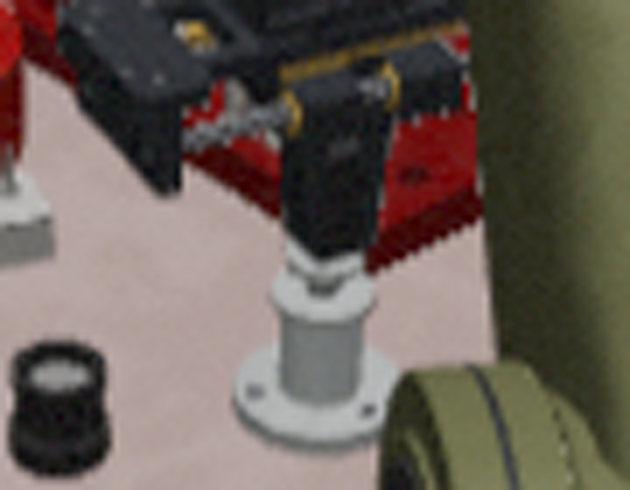

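Call:
{"op": "move_arm", "data": {
  "plan": [
    [[0,0,0.001],[0,0,0],0.0],
    [[0,0,0.002],[0,0,0],0.0],
    [[0,0,0.003],[0,0,0],0.0],
    [[0,0,0.004],[0,0,0],0.0],
    [[0,0,0.005],[0,0,0],0.0],
    [[0,0,0.0055],[0,0,0],0.0],
    [[0,0,0.0055],[0,0,0],0.0],
    [[0,0,0.0055],[0,0,0],0.0]
  ]
}}

```text
t: 12.05
tcp_pos: [0.5138, -0.2071, 0.0573]
tool_rot: [3.142, -0.0, -0.0]
contact_force: [0.4, -0.6, 1.3]
gripper_width: 0.0005
```

```bash
python3 - <<'E'
from h import *
side("s11",.513,-.2055,.07)
wlook("w11",[("m",.513,-.2055,.064)])
E
```

```text
302 201 12.1 [ 0.5137765  -0.20707673  0.05731403] [-0.74128722  0.11808768  1.04862125]
m 690 med [ 0.5241 -0.207   0.0637] circ [ 0.5207 -0.2073  0.0151] px 282.0 245.0
12.15 [ 0.51380279 -0.2070718   0.05732861] [ 3.14155779e+00 -3.90608883e-05 -1.36162558e-04] [-0.54565317 -0.31796971  0.88545656]
```

View pics/s11.png

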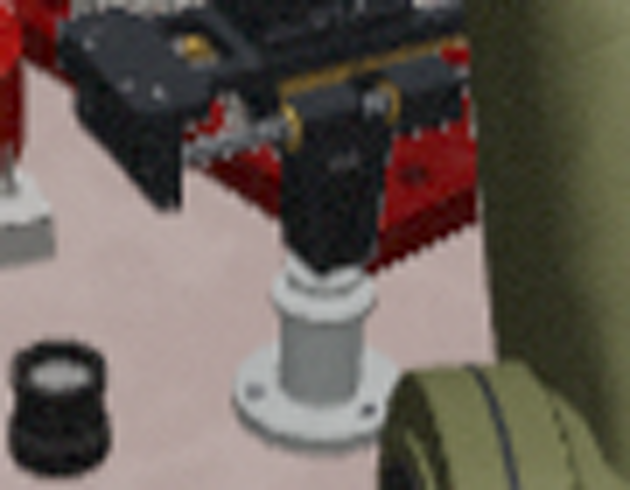

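Call:
{"op": "move_arm", "data": {
  "plan": [
    [[0,0,-0.002],[0,0,0],0.0],
    [[0,0,-0.006],[0,0,0],0.0],
    [[0,0,-0.02],[0,0,0],0.0],
    [[0,0,-0.05],[0,0,0],0.0],
    [[0,0,-0.08],[0,0,0],0.0],
    [[0,0,-0.1],[0,0,0],0.0],
    [[0,0,-0.1],[0,0,0],0.0],
    [[0,0,-0.1],[0,0,0],0.0]
  ]
}}

```text
t: 13.15
tcp_pos: [0.5133, -0.207, 0.1572]
tool_rot: [-3.142, 0.001, -0.0]
contact_force: [0.0, 0.7, 0.1]
gripper_width: 0.0003
```

```bash
python3 - <<'E'
from h import *
side("s12",.513,-.2055,.07)
wlook("w12",[("s",.5635,-.012,.038),("m",.513,-.2055,.064)])
E
```

```text
302 201 13.2 [ 0.51313979 -0.20689056  0.15678296] [ 0.27571578  0.22543485 -0.26684863]
s 1147 med [ 0.5637 -0.0142  0.0375] circ [ 0.5631 -0.0129  0.0149] px 38.0 136.0
m 1085 med [ 0.5137 -0.2066  0.0634] circ [ 0.5131 -0.2063  0.0144] px 283.0 206.0
13.25 [ 0.51309657 -0.20683607  0.15660368] [-3.14111492e+00  1.75910139e-03 -7.82679140e-05] [0.78647756 0.09600653 0.35842265]
```

View pics/s12.png

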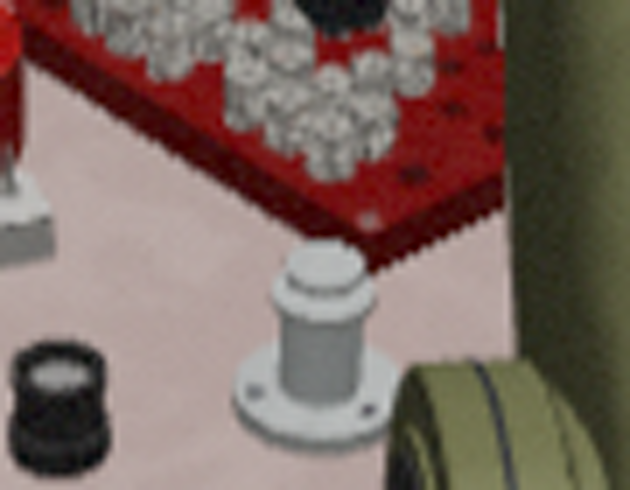

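Medium is down: head at 0.0635, about 11.5 mm, with the ring hidden. Now to the tall one.

Call:
{"op": "move_arm", "data": {
  "plan": [
    [[-0.002,-0.03,0],[0,0,0],0.0],
    [[-0.005,-0.085,0],[0,0,0],0.0],
    [[-0.01,-0.14,0],[0,0,0],0.0],
    [[-0.014,-0.2,0],[0,0,0],0.0],
    [[-0.018,-0.26,0],[0,0,0],0.0],
    [[-0.021,-0.32,0],[0,0,0],0.0],
    [[-0.0245,-0.375,0],[0,0,0],0.0],
    [[-0.0245,-0.4,0],[0,0,0],0.0]
  ]
}}

```text
t: 14.25
tcp_pos: [0.488, 0.1973, 0.1566]
tool_rot: [-3.14, 0.001, 0.005]
contact_force: [0.0, -0.4, 0.3]
gripper_width: 0.0004
```

Call:
{"op": "move_arm", "data": {
  "plan": [
    [[0,0,0],[0,0,0],0.0],
    [[0,0,0],[0,0,0],0.0],
    [[0,0,0.01],[0,0,0],0.0],
    [[0,0,0.02],[0,0,0],0.0],
    [[0,0,0.03],[0,0,0],0.0],
    [[0,0,0.035],[0,0,0],0.0],
    [[0,0,0.035],[0,0,0],0.0],
    [[0,0,0.035],[0,0,0],0.0]
  ]
}}

```text
t: 15.25
tcp_pos: [0.4895, 0.193, 0.1226]
tool_rot: [-3.141, -0.0, -0.0]
contact_force: [0.1, -0.5, 0.3]
gripper_width: 0.0005
```

```bash
python3 - <<'E'
from h import *
side("s13",.489,.192,.09)
wlook("w13",[("t",.489,.192,.099)])
E
```

```text
148 244 15.3 [0.48954838 0.1930777  0.12263224] [0.11161479 0.54610724 0.21482199]
t 1332 med [0.4941 0.1934 0.0988] circ [0.4897 0.1934 0.0144] px 282.0 233.0
15.35 [0.48956567 0.19308865 0.12269106] [-3.14138185e+00 -6.56038887e-04 -3.10894212e-05] [-0.10645523 -0.67048101 -0.22500267]
```

View pics/s13.png

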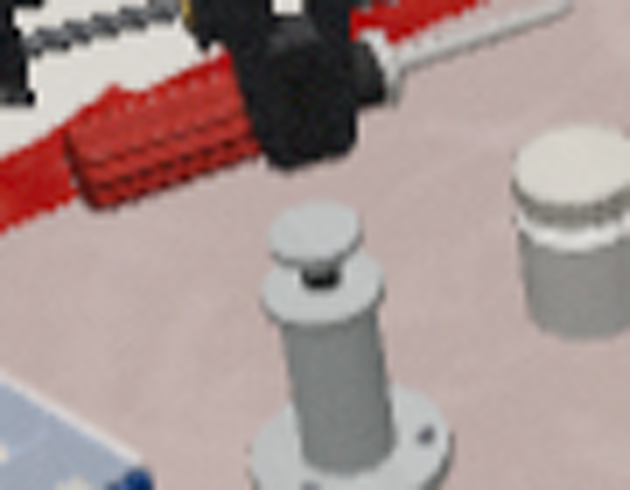

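View pics/w13.png

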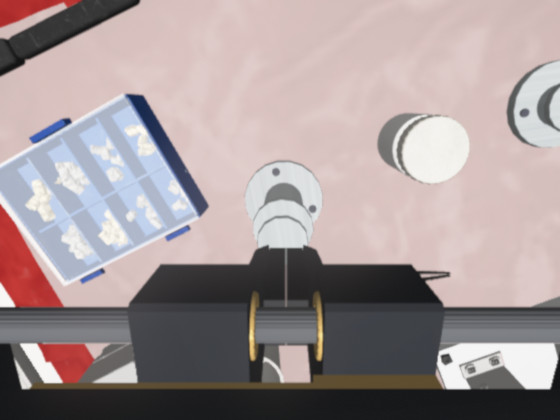

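Call:
{"op": "move_arm", "data": {
  "plan": [
    [[0,0,0.008],[0,0,0],0.0],
    [[0,0,0.016],[0,0,0],0.0],
    [[0,0,0.022],[0,0,0],0.0],
    [[0,0,0.026],[0,0,0],0.0],
    [[0,0,0.028],[0,0,0],0.0],
    [[0,0,0.0295],[0,0,0],0.0],
    [[0,0,0.0305],[0,0,0],0.0],
    [[0,0,0.0315],[0,0,0],0.0]
  ]
}}

```text
t: 16.35
tcp_pos: [0.4895, 0.1929, 0.0912]
tool_rot: [-3.141, -0.0, -0.0]
contact_force: [-0.2, 0.2, 3.0]
gripper_width: 0.0006
```

```bash
python3 - <<'E'
from h import *
side("s14",.489,.192,.09)
E
```

```text
148 244 16.4 [0.48943228 0.19294469 0.0910231 ] [-0.42788708 -0.8247973   1.91223539]
```

View pics/s14.png

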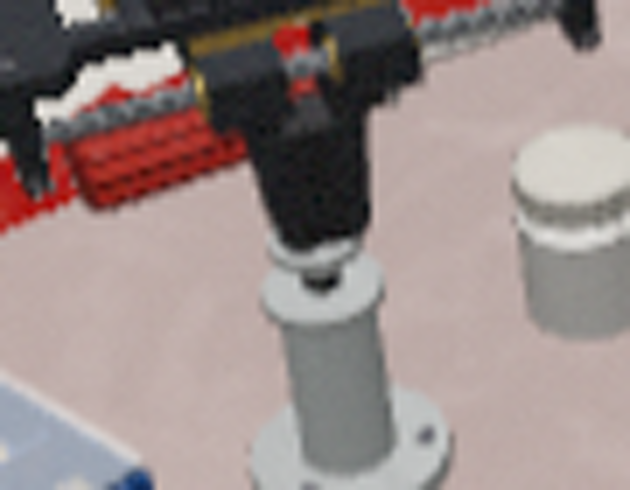

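In contact at 3 N, with the TCP at 0.091. Target is about 0.082, so 8.5–9 mm further.

Call:
{"op": "move_arm", "data": {
  "plan": [
    [[0,0,0.0015],[0,0,0],0.0],
    [[0,0,0.003],[0,0,0],0.0],
    [[0,0,0.0045],[0,0,0],0.0],
    [[0,0,0.006],[0,0,0],0.0],
    [[0,0,0.0075],[0,0,0],0.0],
    [[0,0,0.009],[0,0,0],0.0],
    [[0,0,0.009],[0,0,0],0.0],
    [[0,0,0.009],[0,0,0],0.0]
  ]
}}

```text
t: 17.4
tcp_pos: [0.4892, 0.1929, 0.0817]
tool_rot: [3.141, 0.0, -0.0]
contact_force: [0.7, -0.1, -0.0]
gripper_width: 0.0005
```

```bash
python3 - <<'E'
from h import *
side("s15",.489,.192,.09)
wlook("w15",[("t",.489,.192,.088)])
E
```

```text
148 244 17.45 [0.4891821  0.19287455 0.0817112 ] [-0.80603642  0.64912612  0.7732556 ]
t 775 med [0.4997 0.1929 0.0879] circ [0.4961 0.1925 0.0153] px 282.0 244.0
17.5 [0.48922969 0.19291299 0.08175688] [ 3.14144035e+00  2.52358539e-04 -1.21305712e-04] [ 0.6052238   1.19425516 -0.10005038]
```

View pics/s15.png

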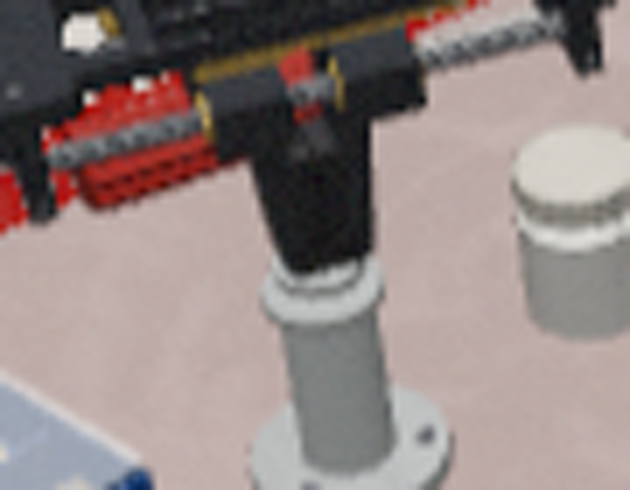

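Tall is about 12 mm down and the ring is hidden. Retracting.

Call:
{"op": "move_arm", "data": {
  "plan": [
    [[0,0,-0.002],[0,0,0],0.0],
    [[0,0,-0.006],[0,0,0],0.0],
    [[0,0,-0.02],[0,0,0],0.0],
    [[0,0,-0.05],[0,0,0],0.0],
    [[0,0,-0.08],[0,0,0],0.0],
    [[0,0,-0.11],[0,0,0],0.0],
    [[0,0,-0.13],[0,0,0],0.0],
    [[0,0,-0.13],[0,0,0],0.0]
  ]
}}

```text
t: 18.5
tcp_pos: [0.4904, 0.1934, 0.214]
tool_rot: [-3.14, -0.004, -0.0]
contact_force: [0.0, 0.2, 0.9]
gripper_width: 0.0008
```

```bash
python3 - <<'E'
from h import *
wlook("w16",[("s",.5635,-.012,.038),("t",.489,.192,.088)])
im,d=env.camera("scene"); cv2.imwrite("pics/s16.png",cv2.resize(im[150:310,90:350,::-1],None,fx=3,fy=3,interpolation=cv2.INTER_CUBIC))
E
```

```text
s 823 med [ 0.5638 -0.0106  0.0378] circ [ 0.5636 -0.0118  0.0148] px 503.0 107.0
t 866 med [0.4901 0.1932 0.0877] circ [0.4894 0.1934 0.0144] px 284.0 197.0
18.55 [0.48959767 0.19298475 0.21274193] [-3.14093745e+00 -1.65509516e-03 -3.10580393e-04] [-0.9065625  -0.31681521 -0.81933998]
```

View pics/s16.png

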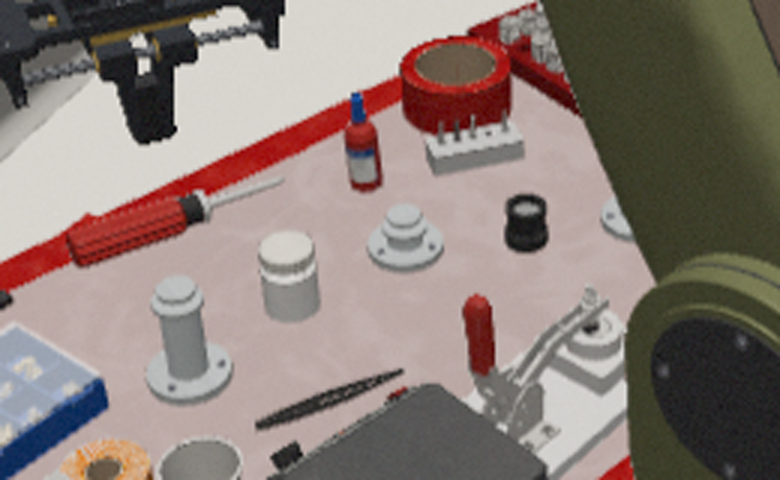

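The plungers are down and the posts and bystanders look undisturbed. The arm is clear, so I'm handing in.

```bash
python3 - <<'E'
from h import *
print(env.sign_off(), env.get_obs()["t"])
E
```

```text
the job is handed in; nothing more can be done
the job is handed in; nothing more can be done
```

I pressed all three plungers in order with the closed fingertips (short, then medium, then tall) and handed the job in at about 18.6 s. The sign-off reported no verdict.

| Post | Head height before (m) | Head height after (m) | Plunger down, from the post's full height |
|---|---|---|---|
| Short | 0.048 | 0.038 | about 12 mm |
| Medium | 0.0715 | 0.0635 | about 11.5 mm |
| Tall | 0.099 | 0.088 | about 12 mm |

- **Rings and force:** all three black rings are out of sight in the pictures. The highest force I read was 3.4 N. I read it only at the end of each move, so a short peak in between would not show.
- **Posts and bystanders:** each post measured within about 1 mm of its place after its press. The last pictures showed the short and tall posts and the bystanders in view undisturbed. I did not re-measure the bystanders' positions. The arm hid most of the medium post and it was out of the wrist view, so its last check was just after its own press. I did not look again at the hex key either; it lay outside the path the gripper took.
- **What disagreed:** the reported tool height did not fit the stated 19 mm from tool point to fingertip. Both cameras put the fingertips about 27 mm higher than that figure implies, so I worked from the cameras and the force. The top camera placed the post heads 3–4 mm nearer in x than the wrist camera; I used the wrist camera.

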